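# Find the unlatched hatch of the fuse box and push it open

### The arm

A 7-joint arm with a two-finger parallel gripper is mounted at the origin on a cart in front of the work surface, level with it; the furniture and walls round the work are solid. World frame = base frame: x ahead of the robot, y to its left, z up, the work surface at z = 0. Lengths are in m, angles in rad, forces in N, time in s.
With the tool pointing down it reaches from about 0.375 to 0.925 m from the base axis. Payload 3.1 kg.
Tool frame: the origin (TCP) lies between the finger pads; the fingertips stand 19 mm ahead of it and the grasp point (between the pads) is the TCP; z points along the fingers, y is the line along which they close (so a half turn about z gives the same grasp; the last joint's range is limited). The gripper opens to 85 mm and grips with 20 to 120 N. Pads are 22 mm wide; open, the fingers measure 114 mm over their backs; the gripper's body (76 mm by 85 mm) begins 54 mm behind the grasp point. The pads swing forward as they close: fully open they stand 13 mm farther back than shut.
Start: joints at [1.078, 0.383, 0.044, 1.598, -0.018, 1.161, -0.05], TCP at [0.25, -0.6, 0.25] pointing down, gripper open.
Joint ranges: [-2.61, 2.61], [-0.41, 2.15], [-1.48, 1.57], [0, 2.5], [-1.57, 4.71], [0.05, 1.97], [-2.85, 2.85]. Speed limits (rad/s): [2.79, 2.79, 3.14, 3.14, 3.14, 3.14, 3.14].

### API

Orientations are given as a unit quaternion [x, y, z, w].
In Python, from bench import move_ptp, movel, move_j, move_gripper, pause, inverse_kinematics, read_camera, camera_params, MotionError, sign_off, look_for, tip_of, read_time_s, read_qpos, read_joint_vel, read_effort, read_eef_pos, read_tcp_rot, read_ft_force, read_ft_torque, read_finger_gap, read_grasp_force gives the robot as it stands. Calls block until the motion is done:
- move_ptp(position, orientation): joint-space move of the TCP to a pose.
- movel(position, orientation=None, speed=0.15): straight line of the TCP; orientation=None keeps the orientation; speed is the mean speed in m/s.
- move_j(angles): joint-space move.
- move_gripper(opening, effort=None): finger opening in m; effort is the grip in N (None keeps the last); returns when the fingers have stopped.
- pause(seconds).
- inverse_kinematics(position, orientation): joint angles nearest the present ones, or None.
- read_camera(name): name is "side" or "top"; returns the picture (480x640x3 uint8, red, green, blue); there is no depth.
- camera_params(name): a dict with "K" (3x3 intrinsics, pixels), "dist_coeffs" ([k1, k2, p1, p2, k3] as OpenCV has them; the pictures are not rectified), "camera_from_world" (4x4, takes a point from world to camera coordinates). Camera axes: x right, y down, z forward; pixel columns grow to the right and rows downward; lengths in m; the calibration is good to about 2 mm. A picture is of the moment at which its call begins. camera_params takes no time and is no camera call.
A pose or a line that the arm cannot do raises MotionError and nothing moves.
- sign_off(): hands the job in; it is judged then, once.
Trained networks look in the newest picture that a camera, given by its name, has taken for a name from the list of things; names that differ only in an ending like _2 or _b are one class to them, and where a whole thing is asked for, a point or a joint stands for the part that bears it (a point fixed in the world has none). Each returns a list of dicts, best first, with "confidence" (0 to 1); they miss things now and then, are a little off and sometimes report something else, mostly with a low value. They report only what shows in the picture. A call takes as long as a camera call.
- look_for(camera, name): "at" ([column, row] in pixels, amid what is visible of it).
- tip_of(camera, name): "at" ([column, row] in pixels: a listed point, or the origin of a listed thing).
Readings, each from a call of its own:
- read_time_s(): time.
- read_qpos(): joint angles.
- read_joint_vel(): joint speeds.
- read_effort(): joint torques, N m.
- read_eef_pos(): TCP position.
- read_tcp_rot(): TCP orientation.
- read_ft_force(): force on the tool from outside, world axes, zero at the start.
- read_ft_torque(): the same for the moment, N m.
- read_finger_gap(): finger opening in m.
- read_grasp_force(): force on a finger pad.
Only numpy, scipy, OpenCV 4.12 (cv2) and the standard library are available. Lean on these libraries where they do the work, as an engineer would, in place of code of your own. Each camera call takes 0.05 s, during which the arm holds its last target. There are 200 camera calls.

### The job

One of the four white hatches on the blue fuse box has been left unlatched for a fuse check, but they all look alike: press gently on the ribbed far end of one hatch after another until you find the one that rocks, and press it down far enough that its near edge comes up. Then push that raised edge away from you with the fingertips until the hatch stands fully open, at least upright, and take the hand away. Only touch, press and push: do not grip the hatch, force the latched ones, or disturb the tools and parts lying around.

Things in the scene. Friction and masses are not known exactly. Their poses are not given: they have to be found in the camera images.
- fuse_box: low blue fuse box screwed to the bench, 160 mm deep (its x, pointing from near to far side) x 300 mm wide (its y) x 74 mm tall; origin at the centre of its underside. Four identical white hatches, 120 mm long (x) x 62 mm wide, lie side by side flush in its top: a, b, c, d at y = +102, +34, -34, -102 mm. Rails at the near and far side are 18 mm wide; under each hatch is a 69 mm deep well.
- hatch_a (a joint): angle of hatch a about its pivot, a pin along the box's y, 66 mm behind the near edge, 54 mm before the far edge, 3 mm below the box top: 0 = shut, grows as the far end sinks and the near edge rises, 1.57 upright, 1.75 stop. Latched: gives about 1 mm (0.035 rad) at 15 N on the pad and springs back. Unlatched: smooth, turns with 1 to 3 N and stays where left. Pressing the near half moves nothing.
- hatch_a_pad (a point): centre of the grey-ribbed press pad of hatch a, on its upper face, 31 mm behind the pivot (towards the far side of the box) and midway across; turns with the hatch. Its x points along the hatch to the far end, y along the pivot, z out of the upper face.
- hatch_a_edge (a point): middle of the near edge of hatch a, at its upper face, 66 mm in front of the pivot; the hatch is 6 mm thick. Axes as at the pad.
- hatch_b (a joint): angle of hatch b about its pivot, a pin along the box's y, 66 mm behind the near edge, 54 mm before the far edge, 3 mm below the box top: 0 = shut, grows as the far end sinks and the near edge rises, 1.57 upright, 1.75 stop. Latched: gives about 1 mm (0.035 rad) at 15 N on the pad and springs back. Unlatched: smooth, turns with 1 to 3 N and stays where left. Pressing the near half moves nothing.
- hatch_b_pad (a point): centre of the grey-ribbed press pad of hatch b, on its upper face, 31 mm behind the pivot (towards the far side of the box) and midway across; turns with the hatch. Its x points along the hatch to the far end, y along the pivot, z out of the upper face.
- hatch_b_edge (a point): middle of the near edge of hatch b, at its upper face, 66 mm in front of the pivot; the hatch is 6 mm thick. Axes as at the pad.
- hatch_c (a joint): angle of hatch c about its pivot, a pin along the box's y, 66 mm behind the near edge, 54 mm before the far edge, 3 mm below the box top: 0 = shut, grows as the far end sinks and the near edge rises, 1.57 upright, 1.75 stop. Latched: gives about 1 mm (0.035 rad) at 15 N on the pad and springs back. Unlatched: smooth, turns with 1 to 3 N and stays where left. Pressing the near half moves nothing.
- hatch_c_pad (a point): centre of the grey-ribbed press pad of hatch c, on its upper face, 31 mm behind the pivot (towards the far side of the box) and midway across; turns with the hatch. Its x points along the hatch to the far end, y along the pivot, z out of the upper face.
- hatch_c_edge (a point): middle of the near edge of hatch c, at its upper face, 66 mm in front of the pivot; the hatch is 6 mm thick. Axes as at the pad.
- hatch_d (a joint): angle of hatch d about its pivot, a pin along the box's y, 66 mm behind the near edge, 54 mm before the far edge, 3 mm below the box top: 0 = shut, grows as the far end sinks and the near edge rises, 1.57 upright, 1.75 stop. Latched: gives about 1 mm (0.035 rad) at 15 N on the pad and springs back. Unlatched: smooth, turns with 1 to 3 N and stays where left. Pressing the near half moves nothing.
- hatch_d_pad (a point): centre of the grey-ribbed press pad of hatch d, on its upper face, 31 mm behind the pivot (towards the far side of the box) and midway across; turns with the hatch. Its x points along the hatch to the far end, y along the pivot, z out of the upper face.
- hatch_d_edge (a point): middle of the near edge of hatch d, at its upper face, 66 mm in front of the pivot; the hatch is 6 mm thick. Axes as at the pad.
- relay_orange: loose orange relay, 24 x 20 x 16 mm, origin at the centre of its underside; a bystander
- relay_black: loose black relay, 24 x 20 x 16 mm, origin at the centre of its underside; a bystander
- driver_green: loose small screwdriver with green handle, 126 mm long, 15 mm thick, lying along its x, origin at the middle of its underside; a bystander
- probe_red: loose red test probe, 110 mm long, 13 mm thick, lying along its x, origin at the middle of its underside; a bystander
- battery_9v: loose dark blue 9 V block battery, 48 x 26 x 17 mm, origin at the centre of its underside; a bystander

How it is judged:
By the outcome, as a careful person would: the job done as asked, in the order asked, and still so for the second after the job is handed in, with the robot touching nothing.
It also fails if it takes over 58 s, if anything falls off the work surface, if the arm or the gripper's body presses on something with over 40 N, if the wrist force passes 120 N, or if a joint passes its speed limit or range.

## Working session

There is one attempt and no reset: what is moved stays moved. The work goes in short steps, each a Python script; the robot and the scene stay as the last script left them, time stands still between calls to the robot, and variables do not carry over. Pictures are saved under pics/ and viewed, at most 10 in all, crops included, and the job is handed in when it is done.

```bash
mkdir -p pics; cat > h.py <<'E'
from bench import *
import numpy as np, cv2
def save(cam,f):
    im=read_camera(cam); cv2.imwrite(f,im[:,:,::-1]); return im
def to_plane(cam,px,z):
    p=camera_params(cam); T=np.array(p["camera_from_world"])
    n=cv2.undistortPoints(np.array([[px]],float),np.array(p["K"]),np.array(p["dist_coeffs"]))[0,0]
    R,t=T[:3,:3],T[:3,3]; o=-R.T@t; d=R.T@np.array([n[0],n[1],1]); return o+d*(z-o[2])/d[2]
E
python3 - <<'E'
from h import *
for c in("top","side"):
    save(c,f"pics/{c}0.png")
    for n in ("fuse_box","hatch_a_pad","hatch_a_edge"):
        z=0 if n=="fuse_box" else .074
        for r in tip_of(c,n): print(c,n,np.round(r["at"],1),round(r["confidence"],2),np.round(to_plane(c,r["at"],z),4))
for n in("relay_orange","relay_black","driver_green","probe_red","battery_9v"):
    for r in tip_of("top",n)[:1]: print(n,np.round(r["at"]),np.round(to_plane("top",r["at"],0.0),3))
print(read_time_s(),read_tcp_rot(),read_eef_pos(),read_ft_force())
E
```

```text
top fuse_box [257.9 213.7] 0.57 [0.5938 0.0986 0.    ]
top hatch_a_pad [196.3 179.2] 0.66 [0.6396 0.2005 0.074 ]
top hatch_a_edge [188.3 230.6] 0.8 [0.5468 0.2112 0.074 ]
top hatch_a_edge [312.8 187.8] 0.58 [ 0.6225 -0.0058  0.074 ]
top hatch_a_edge [337.3 329. ] 0.23 [ 0.3769 -0.0463  0.074 ]
side fuse_box [369.5 227. ] 0.71 [0.5959 0.1045 0.    ]
side fuse_box [271.4 246.8] 0.43 [0.3996 0.0322 0.    ]
side hatch_a_pad [391.5 170.8] 0.92 [0.6388 0.2044 0.074 ]
side hatch_a_edge [348.9 168.9] 0.76 [0.5481 0.2057 0.074 ]
relay_orange [339. 330.] [ 0.377 -0.052  0.   ]
relay_black [292. 321.] [0.394 0.033 0.   ]
driver_green [236. 324.] [0.388 0.135 0.   ]
probe_red [396. 323.] [ 0.39  -0.155  0.   ]
battery_9v [459. 308.] [ 0.417 -0.269  0.   ]
0.65 [9.80575575e-01 1.96141630e-01 1.50528159e-05 5.83168982e-05] [ 0.25002344 -0.6000251   0.25034682] [-0.40042323 -0.24041565 -0.54737029]
```

View pics/top0.png

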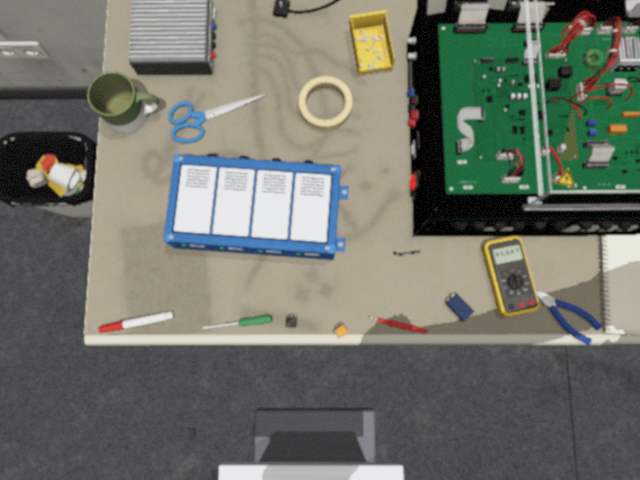

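View pics/side0.png

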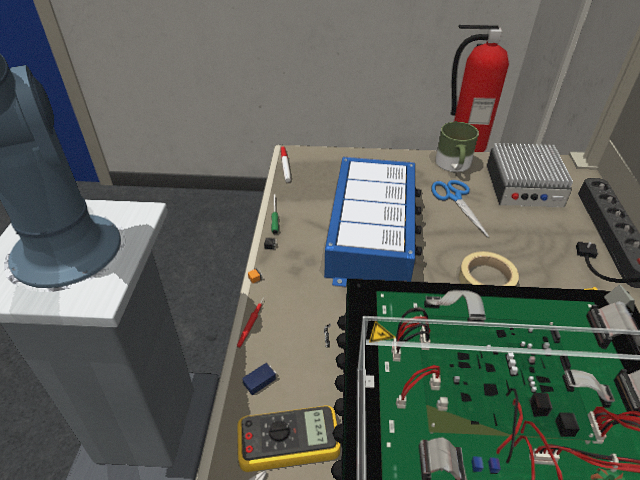

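The box lies at columns 165–340, rows 155–258 in the top picture, slightly yawed. The bystanders are all along the near bench edge at rows 305–332. I'll get the box pose from the white hatches.

```bash
python3 - <<'E'
from h import *
from scipy.optimize import least_squares
pts={}
for c,(x0,y0,x1,y1) in {"top":(160,150,350,262),"side":(322,152,420,262)}.items():
    im=cv2.imread(f"pics/{c}0.png")
    sat=(im.min(2)>125).astype(np.uint8); m=np.zeros_like(sat); m[y0:y1,x0:x1]=sat[y0:y1,x0:x1]
    # keep the pixels enclosed by blue: close gaps, largest component
    m=cv2.morphologyEx(m,cv2.MORPH_CLOSE,np.ones((7,7)))
    blue=cv2.inRange(cv2.cvtColor(im,cv2.COLOR_BGR2HSV),(100,120,40),(125,255,255))
    n,l,s,_=cv2.connectedComponentsWithStats(m&(blue==0).astype(np.uint8),connectivity=4)
    m=cv2.morphologyEx(m,cv2.MORPH_OPEN,np.ones((5,5)))
    best=None
    cs,_=cv2.findContours(m,cv2.RETR_EXTERNAL,cv2.CHAIN_APPROX_NONE)
    for k in cs: 
        if cv2.contourArea(k)>500: print(c,cv2.contourArea(k),cv2.boundingRect(k))
    hs=[k for k in cs if cv2.contourArea(k)>4000 and cv2.contourArea(k)<14000 and cv2.boundingRect(k)[0]>x0]
    if hs:
        k=max(hs,key=cv2.contourArea)
        w=np.array([to_plane(c,p,.074)[:2] for p in k[:,0].astype(float)],np.float32)
        r=cv2.minAreaRect(w); print(c,r)
        print(np.round(cv2.boxPoints(r),4).tolist())
E
```

```text
top 10225.0 (173, 164, 159, 79)
top 2262.0 (220, 150, 130, 112)
top 1528.0 (160, 150, 97, 112)
top ((0.5965511202812195, 0.10004424303770065), (0.2692013382911682, 0.12364660948514938), 85.49674224853516)
[[0.524399995803833, -0.02930000051856041], [0.647599995136261, -0.039000000804662704], [0.6687999963760376, 0.22939999401569366], [0.5454999804496765, 0.23909999430179596]]
side 5080.0 (337, 162, 69, 89)
side ((0.5995632410049438, 0.09734903275966644), (0.2698827087879181, 0.11952371895313263), 85.53860473632812)
[[0.5295000076293945, -0.032499998807907104], [0.6485999822616577, -0.04179999977350235], [0.6696000099182129, 0.2272000014781952], [0.5504999756813049, 0.23649999499320984]]
```

```bash
cat >> h.py <<'E'
C=np.array([.598,.0985]); YAW=-.0785
Q=[np.cos(YAW/2),np.sin(YAW/2),0,0]
Y=dict(a=.102,b=.034,c=-.034,d=-.102)
def W(x,y,z):  # box frame -> world
    c,s=np.cos(YAW),np.sin(YAW); return [C[0]+c*x-s*y,C[1]+s*x+c*y,z]
E
cat > p1.py <<'E'
from h import *
move_gripper(0.0); move_ptp([.45,-.15,.27],Q)
print("gap",read_finger_gap(),read_time_s())
PX=.006+.034; zs=.112
for k in "dcba":
    move_ptp(W(PX,Y[k],max(zs+.006,.12)),Q); movel(W(PX,Y[k],zs),speed=.1); pause(.15)
    f0=np.array(read_ft_force()); z=zs; zc=None; log=[]
    while True:
        z-=.001; movel(W(PX,Y[k],z),speed=.02)
        f=np.array(read_ft_force())[2]-f0[2]; log.append((round(read_eef_pos()[2]*1000,1),round(f,1)))
        if zc is None and f>.9: zc=z
        if f>7 or (zc and z<zc-.005) or z<.082: break
    print(k,round(read_time_s(),1),zc,log[-9:])
    if f<=7: break
    movel(W(PX,Y[k],zs+.006),speed=.1); zs=zc+.004
E
python3 p1.py
```

```text
gap -5.658701035418635e-05 3.2083
d 6.4 0.111 [(np.float64(111.1), np.float64(1.2)), (np.float64(109.8), np.float64(1.2)), (np.float64(108.9), np.float64(0.6)), (np.float64(107.9), np.float64(1.1)), (np.float64(106.9), np.float64(0.3)), (np.float64(105.9), np.float64(0.4)), (np.float64(104.9), np.float64(1.9))]
```

```bash
cat > p1.py <<'E'
from h import *
PX=.006+.034; zs=.105; zc=None
for k in "dcba":
    if k!="d": move_ptp(W(PX,Y[k],zs+.006),Q); movel(W(PX,Y[k],zs),speed=.1)
    pause(.15); f0=np.mean([read_ft_force() for _ in range(5)],0); z=zs; log=[]
    zmin=.084 if zc is None else zc-.007
    while True:
        z-=.0007; movel(W(PX,Y[k],z),speed=.02)
        f=np.array(read_ft_force())[2]-f0[2]; log.append((float(round(read_eef_pos()[2]*1000,1)),float(round(f,1))))
        if f>7 or z<zmin: break
    print(k,round(read_time_s(),1),log[-14:])
    if f<=7: print("ROCKS"); break
    zc=z; movel(W(PX,Y[k],zc+.012),speed=.1); zs=zc+.003
E
python3 p1.py
```

```text
d 11.6 [(100.0, -0.8), (99.3, -0.5), (98.6, -0.1), (97.9, -0.2), (97.2, -1.2), (96.5, -0.9), (95.8, 0.9), (95.1, -0.9), (94.4, -0.5), (93.7, -0.2), (93.1, 0.1), (92.9, 3.2), (92.7, 5.7), (92.5, 8.8)]
c 16.4 [(92.5, 0.3), (92.0, 1.2), (91.3, 1.4), (90.6, -0.2), (89.8, 0.2), (89.1, 0.5), (88.4, 0.2), (87.7, -0.3), (86.9, 0.5), (86.2, -0.5), (85.5, 0.1), (84.8, 0.3), (84.1, 1.5), (83.4, 1.3)]
ROCKS
```

```bash
python3 - <<'E'
from h import *
x=.04;y=Y["c"]
f0=read_ft_force()
for z in np.arange(.081,.067,-.003):
    movel(W(x,y,z),speed=.04); f=np.array(read_ft_force()); print(round(z,3),np.round(f,1))
    if abs(f[2])>12: break
save("side","pics/s1.png")
movel(W(x,y,.16),speed=.15)
im=save("side","pics/s2.png"); 
cv2.imwrite("pics/s2c.png",cv2.resize(im[100:300,260:480,::-1],None,fx=3,fy=3))
print(read_time_s(),tip_of("side","hatch_c_edge"))
E
```

```text
0.081 [0.2 0.5 1.3]
0.078 [ 0.9 -0.   1. ]
0.075 [ 0.4 -0.7 -0.5]
0.072 [1.2 0.9 0.6]
0.069 [ 0.9 -0.7  0.3]
18.475 [{'at': [352.0, 191.5], 'confidence': 0.75}]
```

View pics/s2c.png

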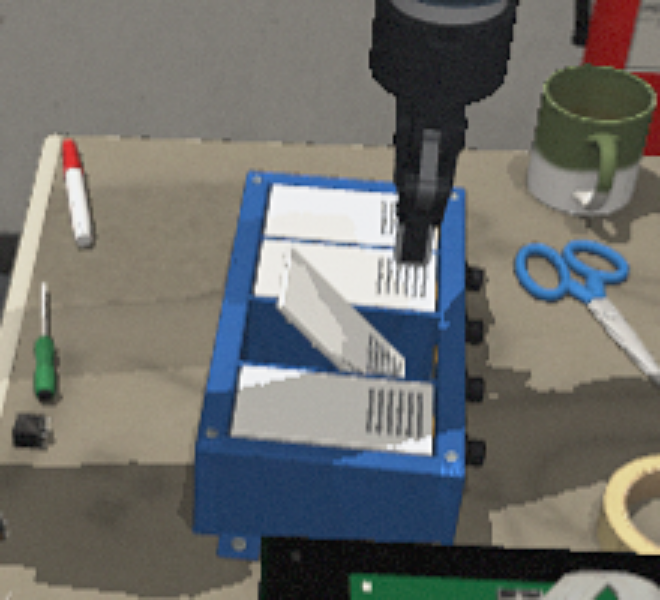

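```bash
python3 - <<'E'
from h import *
y=Y["c"]
movel(W(.04,y,.20),speed=.2); movel(W(-.095,y,.20),speed=.2); movel(W(-.095,y,.112),speed=.15); pause(.15)
f0=np.mean([read_ft_force() for _ in range(3)],0)
x=-.065; movel(W(x,y,.112),speed=.1); n=0
while x<.002:
    x+=.002; movel(W(x,y,.112),speed=.03)
    f=np.array(read_ft_force())-f0
    if x>-.02 or np.linalg.norm(f)>4: print(round(x,3),np.round(f,1))
    if np.linalg.norm(f)>6: break
im=save("side","pics/s3.png"); cv2.imwrite("pics/s3c.png",cv2.resize(im[80:280,260:480,::-1],None,fx=3,fy=3))
print(read_time_s())
E
```

```text
-0.027 [-2.4 -0.7  7. ]
25.8333
```

View pics/s3c.png

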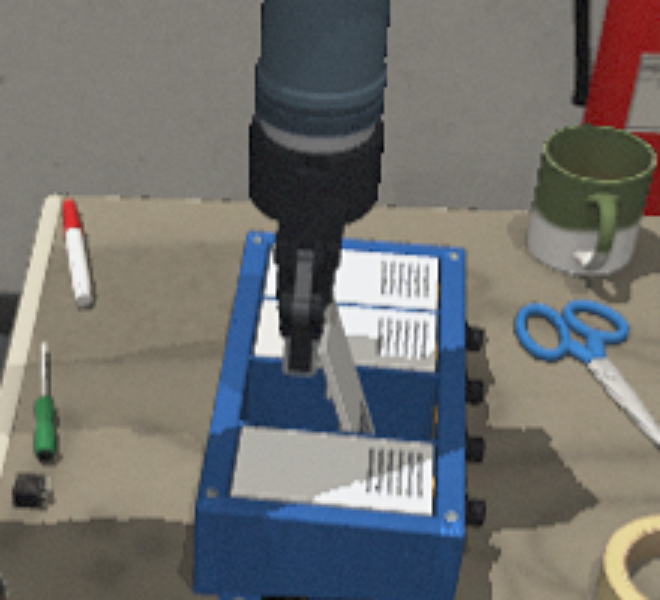

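The hatch is at about 70° with the fingertips on its near face. The upward force suggests the edge is riding against something higher on the finger, so I'll raise the tool and continue.

```bash
python3 - <<'E'
from h import *
y=Y["c"]; x=-.029; z=.128
movel(W(x,y,.112),speed=.03); movel(W(x,y,z),speed=.05); pause(.15)
f0=np.array(read_ft_force()); print(f0)
while x<.006:
    x+=.002; movel(W(x,y,z),speed=.03)
    f=np.array(read_ft_force()); print(round(x,3),np.round(f,1))
    if np.linalg.norm(f)>6: break
im=save("side","pics/s4.png"); cv2.imwrite("pics/s4c.png",cv2.resize(im[80:280,260:480,::-1],None,fx=3,fy=3))
print(read_time_s())
E
```

```text
[ 0.24250114 -0.51770911  0.16541002]
-0.027 [ 0.3 -0.7 -0.6]
-0.025 [-0.   0.4  0.7]
-0.023 [-0.2  0.4 -0.3]
-0.021 [-0.2  0.3  0. ]
-0.019 [-0.3  0.  -0.1]
-0.017 [0.3 0.4 0.2]
-0.015 [ 0.7 -0.8  0.4]
-0.013 [-0.4  0.8 -0.2]
-0.011 [ 0.6  0.5 -0.5]
-0.009 [ 1.1  0.5 -0.3]
-0.007 [ 0.   0.6 -0.1]
-0.005 [-1.  -0.5  0. ]
-0.003 [-1.3  0.6 -0.2]
-0.001 [-0.6 -1.1 -0.4]
0.001 [-1.1 -0.3  0.1]
0.003 [-5.9  0.4  4.2]
30.75
```

View pics/s4c.png

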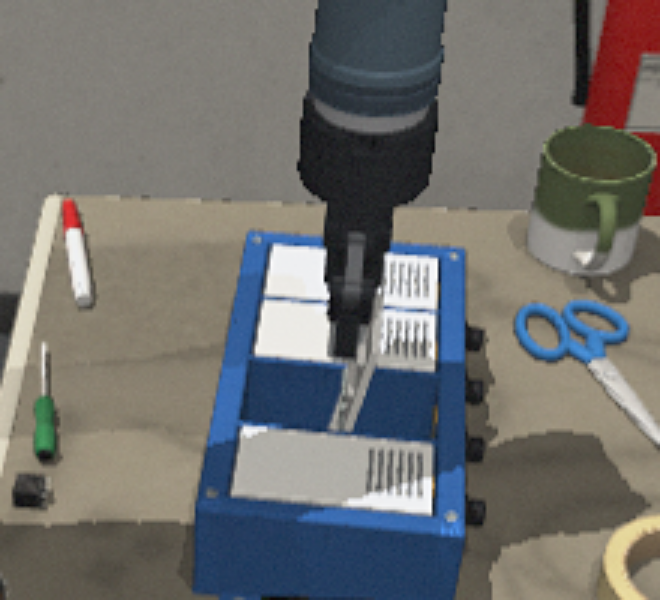

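The hatch leans past upright against its stop. Now I'll retreat and check.

```bash
python3 - <<'E'
from h import *
y=Y["c"]
movel(W(-.05,y,.128),speed=.1); movel(W(-.09,y,.25),speed=.2); pause(.3)
im=save("side","pics/s5.png"); cv2.imwrite("pics/s5c.png",cv2.resize(im[80:280,260:480,::-1],None,fx=3,fy=3))
print(read_time_s(),read_ft_force())
E
```

```text
32.575 [-0.10814696  0.0253464   0.00911174]
```

View pics/s5c.png

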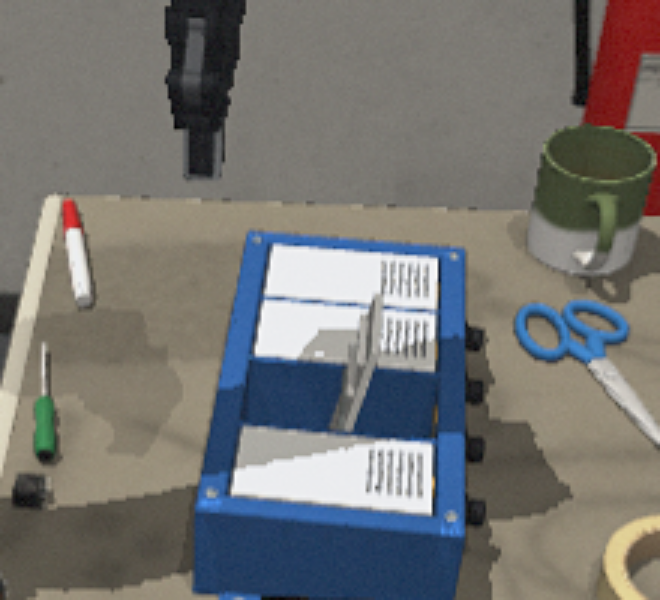

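The hatch stands past upright (crop columns 335–380, rows 295–430), the hand is clear, and nothing else has moved.

```bash
python3 -c "
from bench import *
print(sign_off())"
```

```text
the job is handed in; nothing more can be done
None
```

Hatch c was the unlatched one: I pressed it until its near edge rose, pushed it open past upright to its stop, took the hand clear, and handed the job in at about 33 s.

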